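# Load the recorder cartridge at a field power station

## Task

Load the recorder: take the broad, thin cartridge out of its cradle, put it upright into the slot in the top of the grey recorder and push it down until it is fully home against its stop. The narrow unit and the thick unit stay standing in their cradles.

Things in the scene. Friction and masses are not known exactly. Their poses are not given: they have to be found in the camera images.
- cartridge: Dark grey flat slab, 16 mm thick, 70 wide, 100 high, 0.11-0.23 kg. Stands upright in a fixed metal cradle, 64 x 110 mm, 28 high, pocket floor 8 mm over the table, 2 mm play each side. Three such cradles, in any order, about 10 cm or more apart, turned up to 0.4 rad. Origin: centre of underside; z up, x through thickness, y along width.
- narrow_unit: Bystander, same grey: 16 mm thick, 100 high but only 36 wide; upright in a like cradle. Origin: centre of underside; z up, x through thickness, y along width.
- thick_unit: Bystander, same grey: 70 mm wide, 100 high but 36 thick, too thick for the slot; upright in a like cradle. Origin: centre of underside; z up, x through thickness, y along width.
- slot (a point): Slot rim centre, 122 mm over the table, on a fixed grey box 110 x 160 x 110 mm high. z up, x across slot, y along. Slot 24 x 80 mm; over the box, lips flare to a 48 x 104 mouth (outside 55 x 110). A plate 30-38 mm below the rim bears the cartridge; about 6 N pushes it down (friction, no spring) to its stop 90 mm below the rim: home, the cartridge's top is 10 mm above the rim.

How it is judged (in metres and radians):
On the way:
1. the cartridge stands in the slot, its foot at least 20 mm below the rim and not yet home (x of cartridge in the frame of slot between -0.018 and 0.018 m and y of cartridge in the frame of slot between -0.02 and 0.02 m and z of cartridge in the frame of slot between -0.08 and -0.02 m and angle between cartridge's own z axis and vertical below 0.35 rad), for 0.1 s.
At the end, for the whole second after the job is handed in: Cartridge in the slot, upright within 15 deg, foot within 18 mm of the middle across the slot and 20 mm along it and at least 83 mm below the rim (7 mm of the stop), at rest; narrow and thick units within 20 mm of their starts and upright within 15 deg (x of cartridge in the frame of slot between -0.018 and 0.018 m and y of cartridge in the frame of slot between -0.02 and 0.02 m and z of cartridge in the frame of slot below -0.083 m and angle between each of cartridge, narrow_unit, thick_unit's own z axis and vertical below 0.26 rad and linear speed of cartridge below 0.02 m/s and distance of each of narrow_unit, thick_unit from where it was at the start of the episode below 0.02 m); the robot touches nothing.
It fails at once if the narrow or the thick unit is moved more than 40 mm (distance of any of narrow_unit, thick_unit from where it was at the start of the episode above 0.04 m).
It also fails if it takes over 48 s, if anything falls off the work surface, if the arm or the gripper's body presses on something with over 40 N, if the wrist force passes 120 N, or if a joint passes its speed limit or range.

## Robot

A 6-joint arm with a two-finger parallel gripper is mounted at the origin on the work surface. World frame = base frame: x ahead of the robot, y to its left, z up, the work surface at z = 0. Lengths are in m, angles in degrees, forces in N, time in s.
With the tool pointing down it reaches from about 0.4 to 0.825 m from the base axis. Payload 7 kg.
Tool frame: the origin (TCP) lies at the very end of the fingers, on their centre line; the grasp point (between the pads) lies 19 mm behind it; z points along the fingers, y is the direction in which the jaws open and shut (so a half turn about z gives the same grasp; the last joint's range is limited). The gripper opens to 88 mm and grips with 3 to 60 N. Pads are 19 mm wide; open, the fingers measure 130 mm over their backs; the gripper's body (78 mm by 193 mm) begins 47 mm behind the grasp point.
Start: joints at [-47.378, 20.546, 0.682, 0, -70.136, -16.507], TCP at [0.297, -0.606, 0.227] pointing down, gripper open.
Joint ranges: [-176.03, 176.03], [-82.01, 121.73], [-58.28, 71.71], [-173.87, 95.51], [-174.79, -0.11], [-173.66, 173.66]. Speed limits (degrees/s): [136.94, 136.94, 172.46, 180, 180, 180].

## Interface

Orientations are given as [roll, pitch, yaw] about the fixed x, y, z axes, in that order (R = Rz(yaw) Ry(pitch) Rx(roll)).
In Python, from plant import telemetry, optics, ctrl gives the robot as it stands.
- The arm moves only by the tool servo_tool, never from a script. Its argument "rows" is a list of rows, each a list of 3 entries, a list of its own where there are three numbers: the shift along the tool's x, y, z in m, then the turn, a rotation vector about the tool's x, y, z in units of 6 degrees (1.0 is 6 degrees), then the closure, from 0 (fully open) to 1 (shut). A call has 1 to 20 rows; each row shifts and turns the commanded pose from where the row before left it, along the tool's axes as they then stand; what a row does not reach is not made up. A row lasts 1/12 s, in which the tool goes at most 41.7 mm and 7.16 degrees, less where a joint would pass 70% of its speed; a pose out of reach is approached as far as the arm can. A call is refused whole if a number of a shift passes 0.0417 or a number of a turn 1, either way. A call with a gripper value outside its range is refused whole. The fingers move at their own pace and stop on an object; the grip force is fixed at half the most. Time passes only in rows, so rows that do not move let the fingers close. It gives the time, the measured TCP pose, the force and the opening at its end, in the units of the state.
- telemetry.get_obs(): the state, without advancing time (a new reading comes with each control period).
- optics.snapshot(name): name is "scene" or "top" or "wrist"; returns the picture (400x640x3 uint8, red, green, blue); there is no depth.
- optics.camera_info(name): a dict with "mtx" (3x3 intrinsics, pixels), "rvec" (rotation vector, rad) and "tvec" (3), from world to camera coordinates, as OpenCV has them. Camera axes: x right, y down, z forward; pixel columns grow to the right and rows downward; lengths in m; the calibration is good to about 2 mm. A picture is of the moment at which its call begins: read the wrist's pose just before it. camera_info takes no time and is no camera call; for the wrist camera it gives the pose at the moment of the call.
- ctrl.close_job(): hands the job in, once; it reports no verdict.
The state is a dict: "clock": time; "joint_pos": joint angles; "qvel": joint speeds; "tau": joint torques, N m; "tool_pos": TCP position; "orientation": TCP orientation; "force": force on the tool from outside, world axes, zero at the start; "moment": the same for the moment, N m; "opening": finger opening in m.
Only numpy, scipy, OpenCV 4.12 (cv2) and the standard library are available. Lean on these libraries where they do the work, as an engineer would, in place of code of your own. Each camera call takes 0.05 s, during which the arm holds its last target.

## Working session

There is one attempt and no reset: what is moved stays moved. The work goes in short steps, Python scripts to look and compute and a tool call to move; the robot and the scene stay as the last step left them, time stands still between calls to the robot, and variables do not carry over. Pictures are saved under pics/ and viewed, and the job is handed in when it is done.

Besides the shell and the picture viewer there is one more tool, called after "Emit:" in YAML: its name, and indented under it one key for each argument. servo_tool: Moves the arm, as the interface text tells. Its arguments: {"type":"object","properties":{"rows":{"type":"array"}},"required":["rows"]}

```bash
mkdir -p pics; ls; python3 - <<'E'
from plant import telemetry, optics, ctrl
import cv2
print(telemetry.get_obs())
for n in ["scene","top"]:
    im=optics.snapshot(n); cv2.imwrite(f"pics/{n}0.png",im[:,:,::-1]); print(n,optics.camera_info(n))
E
```

```text
pics
{'clock': 0.0, 'joint_pos': array([-4.73766743e+01,  2.05917399e+01,  6.34242547e-01, -1.94996904e-02,
       -7.01344837e+01, -1.65084622e+01]), 'qvel': array([-0.06297351,  0.02488753, -0.08030528, -0.14724689, -0.0282313 ,
       -0.10349053]), 'tau': array([-2.06936024e-04, -5.82725823e+01,  2.93055815e+01,  6.99714750e+00,
        6.93383030e-03, -1.37544289e-04]), 'tool_pos': array([ 0.29689917, -0.60566827,  0.22562475]), 'orientation': array([ 1.79906601e+02, -8.56423635e-03, -1.53891771e+02]), 'force': array([-0.11046453,  0.86894879, -0.10683652]), 'moment': array([-0.04445087,  0.02112768,  0.02427568]), 'opening': 0.0877457447188784}
scene {'mtx': array([[474.48796935,   0.        , 324.18982181],
       [  0.        , 474.48796935, 198.76861892],
       [  0.        ,   0.        ,   1.        ]]), 'rvec': array([ 0.84910892,  2.34005913, -1.26647973]), 'tvec': array([ 0.44445142, -0.0706074 ,  1.30505811])}
top {'mtx': array([[503.81249596,   0.        , 318.39207484],
       [  0.        , 503.81249596, 202.33646214],
       [  0.        ,   0.        ,   1.        ]]), 'rvec': array([ 2.13731167, -2.18944676,  0.12964719]), 'tvec': array([-0.03182588,  0.56576974,  0.88705654])}
```

View pics/scene0.png

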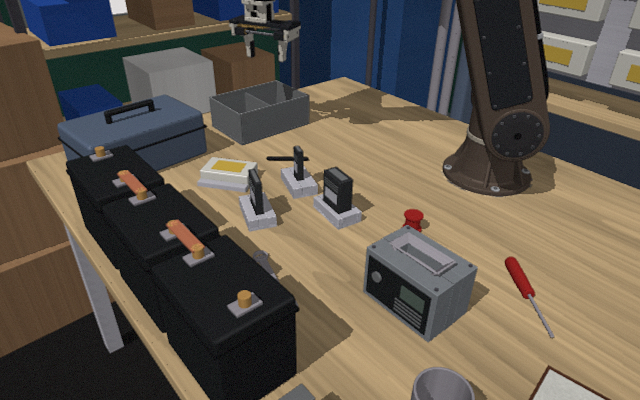

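View pics/top0.png

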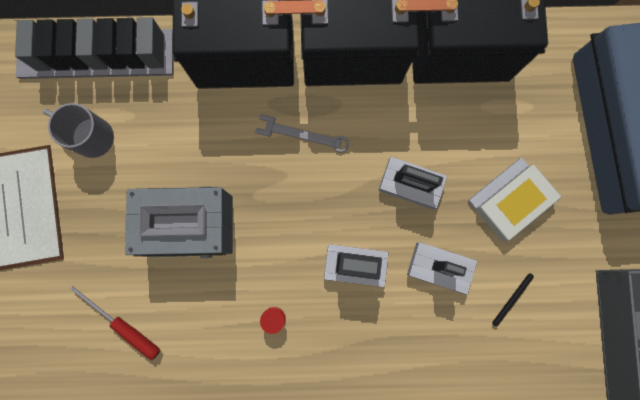

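The scene and top views show the recorder at about (178,222) in the top picture. The cradles are at (413,183) broad and thin, (357,266) thick and (442,268) narrow. I'll zoom in to measure.

```bash
cat > h.py <<'E'
import numpy as np, cv2
from plant import telemetry, optics, ctrl
def px2w(name,uv,z,info=None):
    c=info or optics.camera_info(name); R,_=cv2.Rodrigues(np.array(c['rvec'])); t=np.array(c['tvec']).reshape(3)
    uv=np.array(uv,float).reshape(-1,2); d=np.c_[uv,np.ones(len(uv))]@np.linalg.inv(c['mtx']).T@R; o=-R.T@t
    s=(z-o[2])/d[:,2]; return o+s[:,None]*d
def w2px(name,P,info=None):
    c=info or optics.camera_info(name)
    return cv2.projectPoints(np.array(P,float).reshape(-1,3),np.array(c['rvec']),np.array(c['tvec']),c['mtx'],None)[0].reshape(-1,2)
E
python3 - <<'E'
import cv2
im=cv2.imread('pics/top0.png')
a=cv2.resize(im[145:305,320:490],None,fx=4.5,fy=3.75*1.0 if 0 else 4.5*0.8,interpolation=3)
a=cv2.resize(im[150:240,370:460],(600,600),interpolation=cv2.INTER_CUBIC)
b=cv2.resize(im[180:265,115:240],(800,544),interpolation=cv2.INTER_CUBIC)
cv2.imwrite('pics/za.png',a);cv2.imwrite('pics/zb.png',b)
E
```

```text
(no output)
```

View pics/za.png

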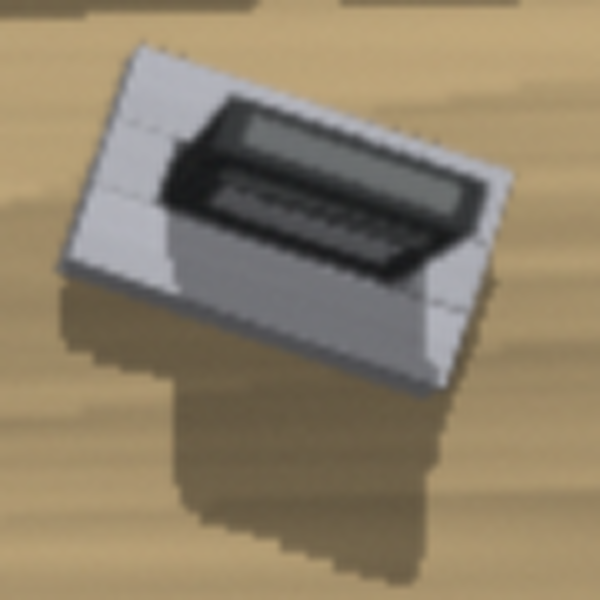

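View pics/zb.png

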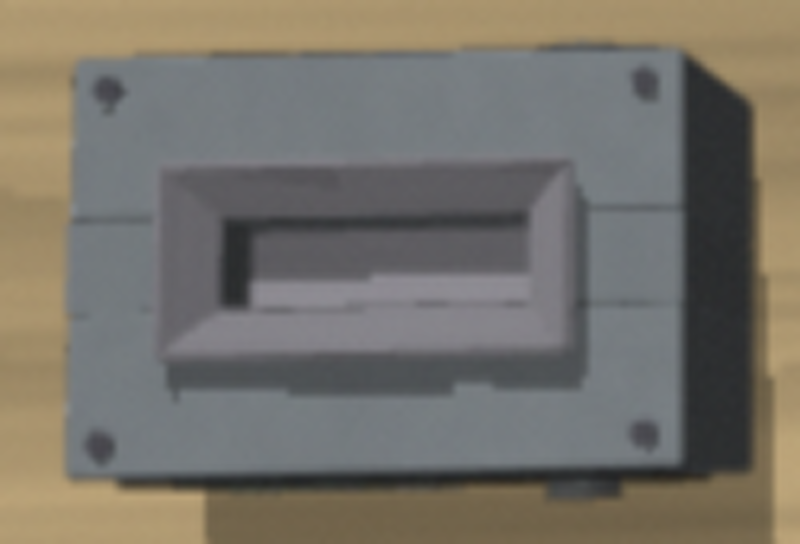

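```bash
python3 - <<'E'
from h import *
np.set_printoptions(precision=4,suppress=True)
def sz(P):
    e=np.linalg.norm(np.roll(P,-1,0)-P,axis=1); a=[np.degrees(np.arctan2(*(P[(i+1)%4]-P[i])[[1,0]])) for i in range(4)]
    print(P.mean(0),e,np.array(a))
A=lambda p:np.array(p)*90/600+[370,150]-0.4
B=lambda p:np.array(p)*np.array([125/800,85/544])+[115,180]-.4
print('cradle');sz(px2w('top',A([(140,42),(515,175),(445,388),(62,265)]),.028))
print('cart');sz(px2w('top',A([(232,95),(488,183),(473,237),(208,148)]),.108))
for z in(.11,):print('box');sz(px2w('top',B([(75,60),(682,48),(684,467),(66,478)]),z))
for z in(.122,.134,.14):print('mouth',z);sz(px2w('top',B([(160,167),(574,161),(574,354),(160,359)]),z))
for z in(.11,.122):print('slot',z);sz(px2w('top',B([(222,217),(530,212),(530,303),(222,308)]),z))
E
```

```text
cradle
[ 0.5987 -0.2211  0.028 ] [0.11   0.063  0.1104 0.0667] [-111.312   159.1125   70.5911  -21.2049]
cart
[ 0.5993 -0.2212  0.108 ] [0.0682 0.0144 0.0703 0.015 ] [-110.7282  161.7541   69.7231  -26.3569]
box
[0.5313 0.1967 0.11  ] [0.1588 0.1093 0.1593 0.1089] [ -90.2228 -179.8409   89.6291   -0.0865]
mouth 0.122
[0.5307 0.1958 0.122 ] [0.1063 0.0496 0.1056 0.0493] [ -90.5369 -179.8898   89.3104    0.9586]
mouth 0.134
[0.5297 0.1924 0.134 ] [0.1048 0.0489 0.1041 0.0486] [ -90.5369 -179.8898   89.3104    0.9586]
mouth 0.14
[0.5291 0.1906 0.14  ] [0.104  0.0485 0.1033 0.0483] [ -90.5369 -179.8898   89.3104    0.9586]
slot 0.11
[0.5317 0.1969 0.11  ] [0.0801 0.0237 0.0798 0.0237] [ -90.4403 -179.7996   89.5526    0.8316]
slot 0.122
[0.5307 0.1935 0.122 ] [0.079  0.0234 0.0787 0.0234] [ -90.4403 -179.7996   89.5526    0.8316]
```

```bash
cat >> h.py <<'E'
def delta(target,yaw):
    o=telemetry.get_obs(); R=cv2.Rodrigues(np.zeros(3))[0]
    from scipy.spatial.transform import Rotation as Ro
    R=Ro.from_euler('xyz',o['orientation'],degrees=True); T=Ro.from_euler('xyz',[180,0,yaw],degrees=True)
    print('shift tool',np.round(R.inv().apply(np.array(target)-o['tool_pos']),4),'rotvec deg',np.round((R.inv()*T).as_rotvec(degrees=True),2),'units',np.round((R.inv()*T).as_rotvec(degrees=True)/6,2))
    print('now',o['clock'],o['tool_pos'],o['orientation'],o['force'],o['opening'])
E
python3 - <<'E'
from h import *
print('thick,narrow',px2w('top',[(357,266),(450,268)],.108))
delta([.599,-.221,.226],-111)
E
```

```text
thick,narrow [[ 0.44873572 -0.10623816  0.108     ]
 [ 0.4417319  -0.25972753  0.108     ]]
shift tool [-0.4406  0.2125 -0.    ] rotvec deg [ 8.000e-02  2.000e-02 -4.289e+01] units [ 0.01  0.   -7.15]
now 0.1 [ 0.29691    -0.60570674  0.22570674] [ 1.79914547e+02 -7.65062371e-03 -1.53892406e+02] [-0.11635392 -0.28672399 -0.04123296] 0.0877275524405836
```

Emit:
servo_tool:
  rows:
    - [[-0.0275, 0.0133, 0], [0, 0, 0], 0.4]
    - [[-0.0275, 0.0133, 0], [0, 0, 0], 0.4]
    - [[-0.0275, 0.0133, 0], [0, 0, 0], 0.4]
    - [[-0.0275, 0.0133, 0], [0, 0, 0], 0.4]
    - [[-0.0275, 0.0133, 0], [0, 0, 0], 0.4]
    - [[-0.0275, 0.0133, 0], [0, 0, 0], 0.4]
    - [[-0.0275, 0.0133, 0], [0, 0, 0], 0.4]
    - [[-0.0275, 0.0133, 0], [0, 0, 0], 0.4]
    - [[-0.0275, 0.0133, 0], [0, 0, 0], 0.4]
    - [[-0.0275, 0.0133, 0], [0, 0, 0], 0.4]
    - [[-0.0275, 0.0133, 0], [0, 0, 0], 0.4]
    - [[-0.0275, 0.0133, 0], [0, 0, 0], 0.4]
    - [[-0.0275, 0.0133, 0], [0, 0, 0], 0.4]
    - [[-0.0275, 0.0133, 0], [0, 0, 0], 0.4]
    - [[-0.0275, 0.0133, 0], [0, 0, 0], 0.4]
    - [[-0.0275, 0.0133, 0], [0, 0, 0], 0.4]
    - [[0, 0, 0], [0, 0, -1], 0.4]
    - [[0, 0, 0], [0, 0, -1], 0.4]
    - [[0, 0, 0], [0, 0, -1], 0.4]
    - [[0, 0, 0], [0, 0, -1], 0.4]

```text
clock: 1.77
tool_pos: [0.5984, -0.2209, 0.2259]
orientation: [179.9, -0.0, -129.6]
force: [-0.1, 0.6, 0.0]
opening: 0.0523
```

Emit:
servo_tool:
  rows:
    - [[0, 0, 0], [0, 0, -1], 0.4]
    - [[0, 0, 0], [0, 0, -1], 0.4]
    - [[0, 0, 0], [0, 0, -1], 0.4]
    - [[0, 0, 0], [0, 0, -0.15], 0.4]
    - [[0, 0, 0], [0, 0, 0], 0.4]
    - [[0, 0, 0], [0, 0, 0], 0.4]

```text
clock: 2.27
tool_pos: [0.5984, -0.2213, 0.2263]
orientation: [180.0, -0.0, -111.2]
force: [-0.5, -0.1, -0.9]
opening: 0.0525
```

```bash
python3 - <<'E'
from h import *
delta([.599,-.221,.07],-111)
i=optics.camera_info('wrist');im=optics.snapshot('wrist'); cv2.imwrite('pics/w1.png',im[:,:,::-1]); 
np.savez('w1.npz',**i)
im=optics.snapshot('top'); cv2.imwrite('pics/t1.png',im[:,:,::-1]); 
E
```

```text
shift tool [-0.0005 -0.0005  0.1563] rotvec deg [ 0.03 -0.   -0.17] units [ 0.   -0.   -0.03]
now 2.2667 [ 0.59838828 -0.22127447  0.22631899] [ 1.79974569e+02 -1.50724451e-03 -1.11169816e+02] [-0.48522386 -0.08362651 -0.86995829] 0.05251664584991231
```

View pics/w1.png

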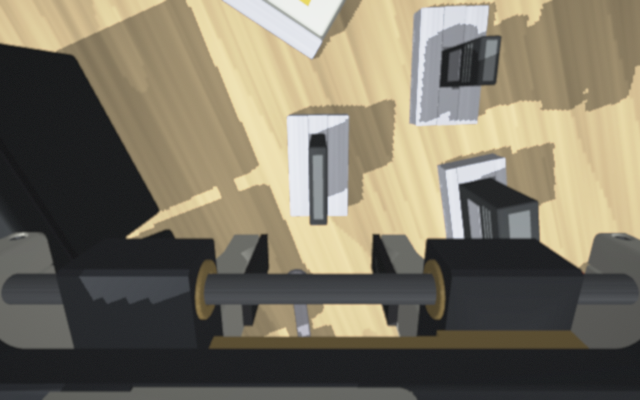

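```bash
python3 - <<'E'
from h import *
i=dict(np.load('w1.npz'))
y=np.radians(69); Y=np.array([np.cos(y),np.sin(y)]);X=np.array([Y[1],-Y[0]]);c=np.array([.599,-.221])
im=cv2.imread('pics/w1.png')
for w,t,z,col in((70,16,.108,(0,0,255)),(110,64,.028,(0,255,0))):
    P=[np.r_[c+a*w/2e3*Y+b*t/2e3*X,z] for a,b in((1,1),(1,-1),(-1,-1),(-1,1))]
    q=w2px('wrist',P,i); print(q.round(1)); cv2.polylines(im,[np.int32(q.round())],True,col,1)
cv2.imwrite('pics/w1o.png',cv2.resize(im[90:250,240:400],(600,600),interpolation=cv2.INTER_CUBIC))
E
```

```text
[[310.4 227.6]
 [328.5 227.6]
 [328.9 148.3]
 [309.4 148.3]]
[[291.2 217.1]
 [348.1 217. ]
 [350.3 116.8]
 [288.2 117. ]]
```

View pics/w1o.png

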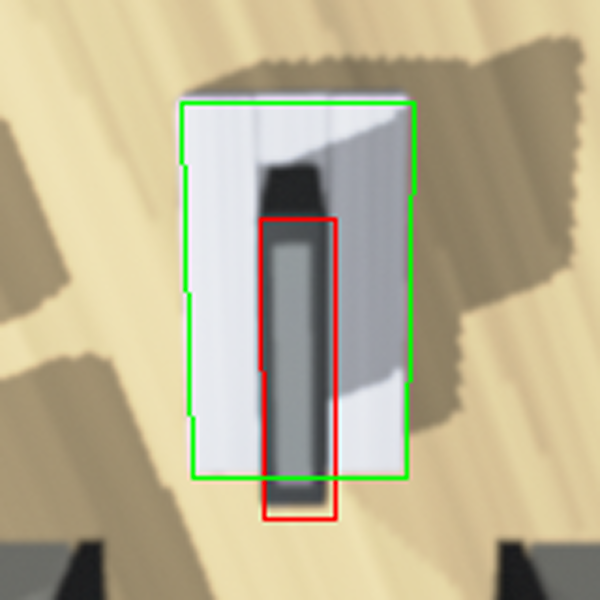

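Overlay in the wrist view: the model outlines lie within about 1–3 mm of the cartridge top, around (318,185), and the cradle. I'll go down and grip.

Emit:
servo_tool:
  rows:
    - [[0, 0, 0.02], [0, 0, 0], 0.4]
    - [[0, 0, 0.02], [0, 0, 0], 0.4]
    - [[0, 0, 0.02], [0, 0, 0], 0.4]
    - [[0, 0, 0.02], [0, 0, 0], 0.4]
    - [[0, 0, 0.02], [0, 0, 0], 0.4]
    - [[0, 0, 0.02], [0, 0, 0], 0.4]
    - [[0, 0, 0.02], [0, 0, 0], 0.4]
    - [[0, 0, 0.016], [0, 0, 0], 0.4]
    - [[0, 0, 0], [0, 0, 0], 0.4]
    - [[0, 0, 0], [0, 0, 0], 1]
    - [[0, 0, 0], [0, 0, 0], 1]
    - [[0, 0, 0], [0, 0, 0], 1]
    - [[0, 0, 0], [0, 0, 0], 1]
    - [[0, 0, 0], [0, 0, 0], 1]
    - [[0, 0, 0], [0, 0, 0], 1]
    - [[0, 0, 0], [0, 0, 0], 1]

```text
clock: 3.7
tool_pos: [0.5988, -0.2214, 0.0712]
orientation: [-179.9, 0.0, -111.0]
force: [0.2, 0.3, 1.9]
opening: 0.016
```

Emit:
servo_tool:
  rows:
    - [[0, 0, -0.015], [0, 0, 0], 1]
    - [[0, 0, -0.015], [0, 0, 0], 1]
    - [[0, 0, -0.02], [0, 0, 0], 1]
    - [[0, 0, -0.02], [0, 0, 0], 1]
    - [[0, 0, -0.02], [0, 0, 0], 1]
    - [[0, 0, -0.02], [0, 0, 0], 1]
    - [[0, 0, -0.02], [0, 0, 0], 1]
    - [[0, 0, -0.02], [0, 0, 0], 1]
    - [[0, 0, 0], [0, 0, 0], 1]

```text
clock: 4.45
tool_pos: [0.6002, -0.2219, 0.225]
orientation: [-179.7, 0.0, -111.0]
force: [1.6, -0.2, -0.7]
opening: 0.0159
```

```bash
python3 - <<'E'
from h import *
delta([.531,.197,.22],-90)
i=optics.camera_info('wrist');im=optics.snapshot('wrist'); cv2.imwrite('pics/w2.png',im[:,:,::-1]); 
im=optics.snapshot('scene'); cv2.imwrite('pics/s2.png',im[:,:,::-1]); 
E
```

```text
shift tool [-0.3664  0.2145  0.0039] rotvec deg [ -0.35  -0.03 -20.96] units [-0.06 -0.   -3.49]
now 4.45 [ 0.60020599 -0.22189089  0.22500127] [-1.79651446e+02  3.87315345e-02 -1.10957562e+02] [ 1.55451546 -0.19986757 -0.74955146] 0.01593838871059439
```

View pics/w2.png

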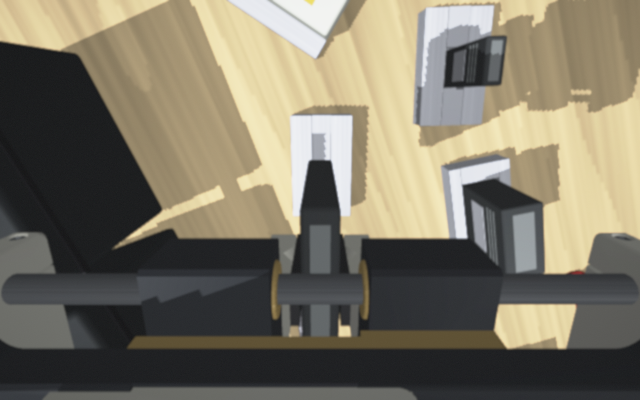

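View pics/s2.png

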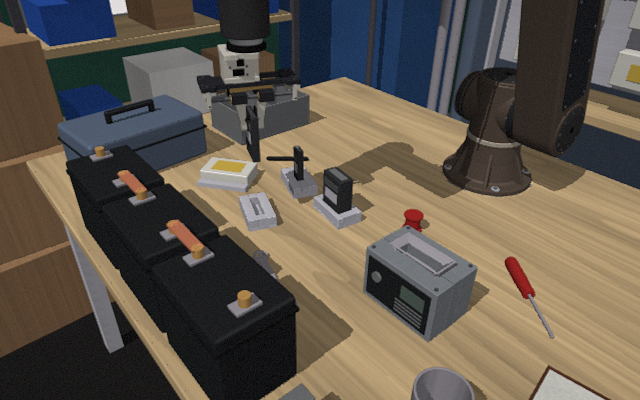

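The cartridge is gripped, upright and centred in the jaws in the wrist view at (320,250), and its cradle is empty. The other two units stand undisturbed. Next I'll carry it over the slot.

Emit:
servo_tool:
  rows:
    - [[-0.0122, 0.0071, 0], [0, 0, 0], 1]
    - [[-0.0244, 0.0143, 0], [0, 0, 0], 1]
    - [[-0.0244, 0.0143, 0], [0, 0, 0], 1]
    - [[-0.0244, 0.0143, 0], [0, 0, 0], 1]
    - [[-0.0244, 0.0143, 0], [0, 0, 0], 1]
    - [[-0.0244, 0.0143, 0], [0, 0, 0], 1]
    - [[-0.0244, 0.0143, 0], [0, 0, 0], 1]
    - [[-0.0244, 0.0143, 0], [0, 0, 0], 1]
    - [[-0.0244, 0.0143, 0], [0, 0, 0], 1]
    - [[-0.0244, 0.0143, 0], [0, 0, 0], 1]
    - [[-0.0244, 0.0143, 0], [0, 0, 0], 1]
    - [[-0.0244, 0.0143, 0], [0, 0, 0], 1]
    - [[-0.0244, 0.0143, 0], [0, 0, 0], 1]
    - [[-0.0244, 0.0143, 0], [0, 0, 0], 1]
    - [[-0.0244, 0.0143, 0], [0, 0, 0], 1]
    - [[-0.0122, 0.0071, 0], [0, 0, -0.5], 1]
    - [[0, 0, 0], [0, 0, -1], 1]
    - [[0, 0, 0], [0, 0, -1], 1]
    - [[0, 0, 0], [0, 0, -1], 1]
    - [[0, 0, 0], [0, 0, 0], 1]

```text
clock: 6.22
tool_pos: [0.5282, 0.1973, 0.2189]
orientation: [179.9, -0.1, -89.7]
force: [-0.3, -0.0, -1.1]
opening: 0.0153
```

Emit:
servo_tool:
  rows:
    - [[0, 0, 0], [0, 0, 0], 1]
    - [[0, 0, 0], [0, 0, 0], 1]
    - [[0, 0, 0], [0, 0, 0], 1]

```text
clock: 6.47
tool_pos: [0.5291, 0.197, 0.2201]
orientation: [180.0, -0.0, -90.1]
force: [0.6, -0.7, -2.4]
opening: 0.016
```

```bash
python3 - <<'E'
from h import *
delta([.531,.197,.22],-90.3)
i=optics.camera_info('wrist');im=optics.snapshot('wrist'); cv2.imwrite('pics/w3.png',im[:,:,::-1]); np.savez('w3.npz',**i)
im=optics.snapshot('scene'); cv2.imwrite('pics/s3.png',cv2.resize(im[130:350,330:530,::-1],None,fx=2.7,fy=2.7,interpolation=cv2.INTER_CUBIC)); 
E
```

```text
shift tool [ 0.     -0.0019  0.0001] rotvec deg [ 0.03 -0.02  0.17] units [ 0.01 -0.    0.03]
now 6.4667 [0.52914072 0.19704649 0.22013256] [ 1.79965567e+02 -2.06991563e-02 -9.01336080e+01] [ 0.64905918 -0.74743981 -2.4103626 ] 0.016047965138213903
```

View pics/w3.png

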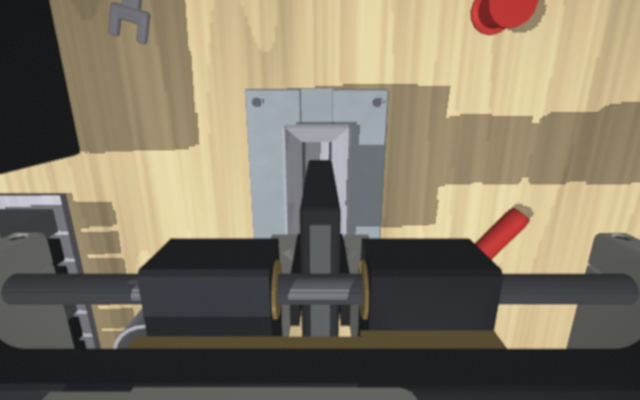

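View pics/s3.png

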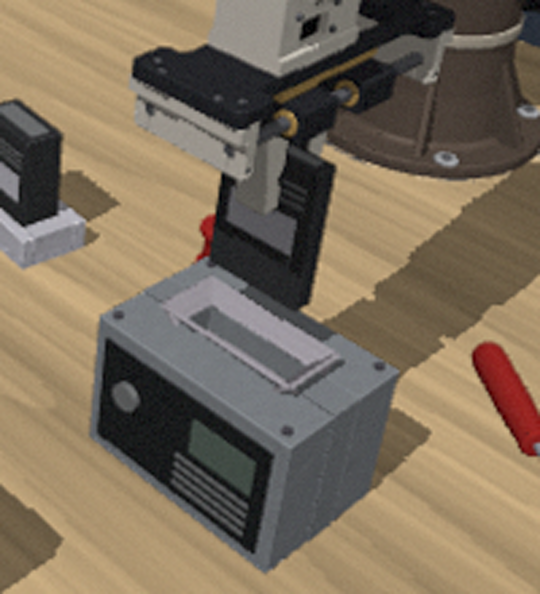

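```bash
python3 - <<'E'
from h import *
i=dict(np.load('w3.npz'))
for fz in(.153,.157,.161):
  print(fz,w2px('wrist',[[.529+s*.008,.197+t*.035,fz] for t in(-1,1) for s in(-1,1)],i).round(1).tolist())
print('top',w2px('wrist',[[.529+s*.008,.197+t*.035,.257] for t in(-1,1) for s in(-1,1)],i).round(1).tolist())
print('mouth outer',w2px('wrist',[[.531+s*.0275,.197-.055,.122] for s in(-1,1)],i).round(1).tolist())
print('box',w2px('wrist',[[.531+s*.055,.197-.08,.11] for s in(-1,1)],i).round(1).tolist())
im=cv2.imread('pics/w3.png');cv2.imwrite('pics/w3z.png',cv2.resize(im[80:240,240:400],(600,600),interpolation=cv2.INTER_CUBIC))
E
```

```text
0.153 [[331.5, 159.3], [307.8, 159.4], [330.8, 253.4], [309.0, 253.5]]
0.157 [[331.7, 160.4], [307.6, 160.5], [331.0, 256.0], [308.8, 256.0]]
0.161 [[331.9, 161.6], [307.4, 161.7], [331.1, 258.5], [308.7, 258.6]]
top [[340.5, 210.1], [298.5, 210.2], [338.1, 360.5], [301.8, 360.5]]
mouth outer [[353.7, 125.1], [280.1, 125.3]]
box [[389.3, 90.1], [244.5, 90.5]]
```

View pics/w3z.png

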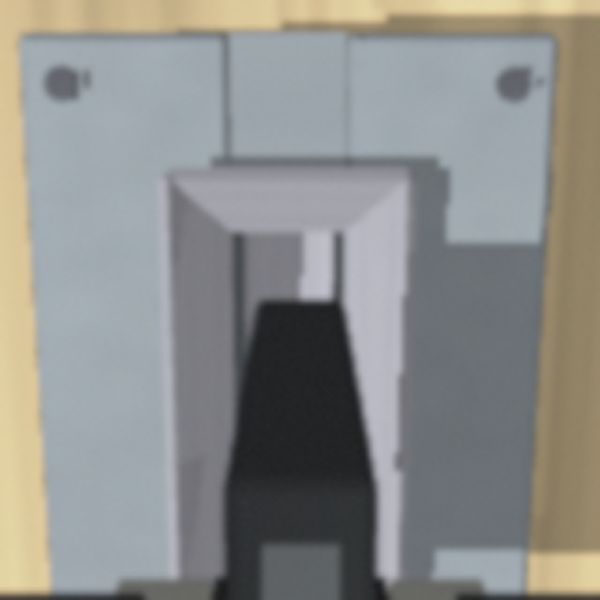

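Measured against the projection, the cartridge foot (far edge at row 160) is within 1 mm of where I expected. The slot centre, column 317 against 320 for the cartridge, needs +2 mm in x, which is tool y −0.002. I'll lower it in.

Emit:
servo_tool:
  rows:
    - [[0, -0.002, 0.01], [0, 0, 0], 1]
    - [[0, 0, 0.01], [0, 0, 0], 1]
    - [[0, 0, 0.01], [0, 0, 0], 1]
    - [[0, 0, 0.006], [0, 0, 0], 1]
    - [[0, 0, 0.006], [0, 0, 0], 1]
    - [[0, 0, 0.006], [0, 0, 0], 1]
    - [[0, 0, 0.005], [0, 0, 0], 1]
    - [[0, 0, 0.005], [0, 0, 0], 1]
    - [[0, 0, 0], [0, 0, 0], 1]
    - [[0, 0, 0], [0, 0, 0], 1]

```text
clock: 7.4
tool_pos: [0.5314, 0.1971, 0.1624]
orientation: [180.0, -0.0, -90.0]
force: [-0.2, -0.3, -2.0]
opening: 0.0158
```

```bash
python3 - <<'E'
from h import *
delta([.531,.197,.128],-90)
im=optics.snapshot('scene'); cv2.imwrite('pics/s4.png',cv2.resize(im[130:350,330:530,::-1],None,fx=2.7,fy=2.7,interpolation=cv2.INTER_CUBIC)); 
E
```

```text
shift tool [0.0001 0.0004 0.0344] rotvec deg [ 0.01 -0.02  0.02] units [ 0. -0.  0.]
now 7.4 [0.53137221 0.19711467 0.16240598] [ 1.79986320e+02 -1.80204987e-02 -8.99814573e+01] [-0.1662085  -0.33895957 -1.97395947] 0.015777161301264043
```

View pics/s4.png

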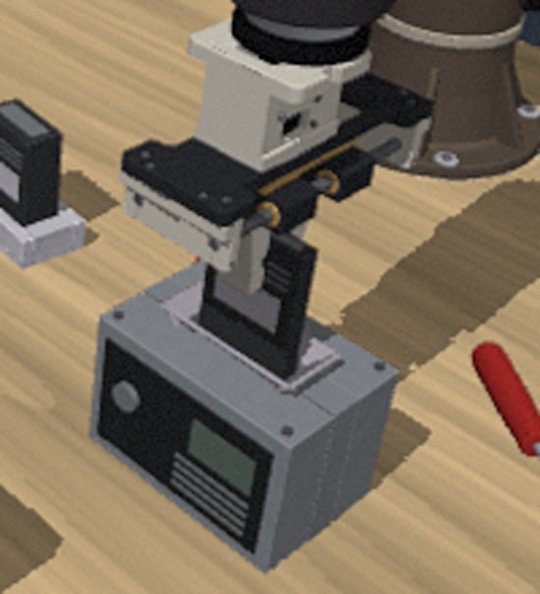

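The foot is through the mouth into the slot with no contact force. I'll push on to TCP z of about 0.128, with the fingertips just above the lips.

Emit:
servo_tool:
  rows:
    - [[0, 0, 0.005], [0, 0, 0], 1]
    - [[0, 0, 0.004], [0, 0, 0], 1]
    - [[0, 0, 0.003], [0, 0, 0], 1]
    - [[0, 0, 0.003], [0, 0, 0], 1]
    - [[0, 0, 0.003], [0, 0, 0], 1]
    - [[0, 0, 0.003], [0, 0, 0], 1]
    - [[0, 0, 0.003], [0, 0, 0], 1]
    - [[0, 0, 0.003], [0, 0, 0], 1]
    - [[0, 0, 0.003], [0, 0, 0], 1]
    - [[0, 0, 0.003], [0, 0, 0], 1]
    - [[0, 0, 0], [0, 0, 0], 1]
    - [[0, 0, 0], [0, 0, 0], 1]

```text
clock: 8.45
tool_pos: [0.531, 0.1968, 0.1288]
orientation: [179.9, -0.0, -90.0]
force: [0.9, -0.2, -1.0]
opening: 0.0161
```

```bash
python3 - <<'E'
from h import *
delta([.531,.197,.128],-90)
im=optics.snapshot('scene'); cv2.imwrite('pics/s5.png',cv2.resize(im[130:350,330:530,::-1],None,fx=2.7,fy=2.7,interpolation=cv2.INTER_CUBIC)); 
E
```

```text
shift tool [-0.0002 -0.      0.0008] rotvec deg [ 0.07 -0.04  0.  ] units [ 0.01 -0.01  0.  ]
now 8.45 [0.53097488 0.19682906 0.12884959] [ 1.79932973e+02 -4.30993150e-02 -8.99968910e+01] [ 0.89231459 -0.23806286 -0.98057918] 0.016097024440480293
```

View pics/s5.png

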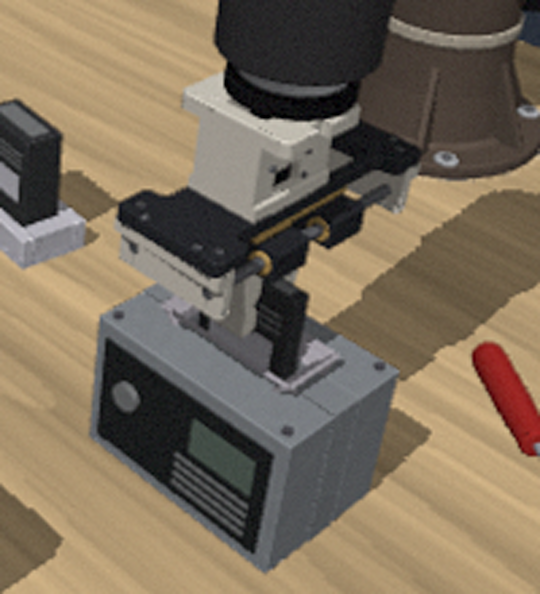

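Emit:
servo_tool:
  rows:
    - [[0, 0, 0], [0, 0, 0], 0.6]
    - [[0, 0, 0], [0, 0, 0], 0.6]
    - [[0, 0, 0], [0, 0, 0], 0.6]
    - [[0, 0, 0], [0, 0, 0], 0.6]
    - [[0, 0, -0.015], [0, 0, 0], 0.6]
    - [[0, 0, -0.015], [0, 0, 0], 0.6]
    - [[0, 0, -0.015], [0, 0, 0], 0.6]
    - [[0, 0, -0.015], [0, 0, 0], 0.6]
    - [[0, 0, -0.01], [0, 0, 0], 0.6]
    - [[0, 0, 0], [0, 0, 0], 1]
    - [[0, 0, 0], [0, 0, 0], 1]
    - [[0, 0, 0], [0, 0, 0], 1]
    - [[0, 0, 0], [0, 0, 0], 1]
    - [[0, 0, 0], [0, 0, 0], 1]

```text
clock: 9.67
tool_pos: [0.531, 0.197, 0.1986]
orientation: [179.9, -0.1, -90.0]
force: [-0.2, -0.7, 0.6]
opening: 0.0071
```

```bash
python3 - <<'E'
from h import *
delta([.531,.197,.132],-90)
i=optics.camera_info('wrist');im=optics.snapshot('wrist'); cv2.imwrite('pics/w6.png',im[:,:,::-1]);
for z in(.155,.16,.165,.17): print(z,w2px('wrist',[[.531,.197-.035,z]],i))
im=optics.snapshot('scene'); cv2.imwrite('pics/s6.png',cv2.resize(im[130:350,330:530,::-1],None,fx=2.7,fy=2.7,interpolation=cv2.INTER_CUBIC)); 
E
```

```text
shift tool [-0.0001 -0.0001  0.0666] rotvec deg [ 0.08 -0.05  0.01] units [ 0.01 -0.01  0.  ]
now 9.6667 [0.53100253 0.19695404 0.19861479] [ 1.79924544e+02 -5.14481597e-02 -8.99867908e+01] [-0.24508888 -0.74686096  0.55008439] 0.007133608048843416
0.155 [[319.55151274 166.72475658]]
0.16 [[319.55017022 168.45918269]]
0.165 [[319.54876223 170.27819167]]
0.17 [[319.54728386 172.18812545]]
```

View pics/s6.png

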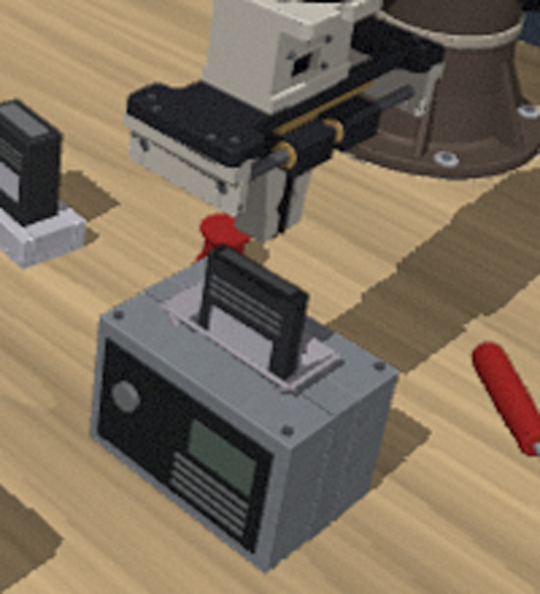

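View pics/w6.png

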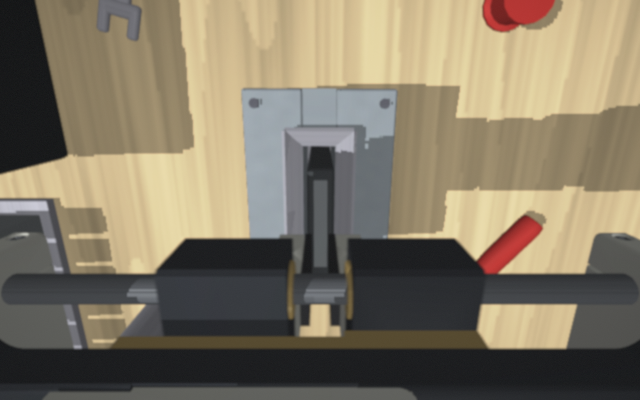

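The cartridge stands upright in the slot, with its top at about row 170 in the wrist view (z about 0.165). I'll push it down with the closed fingers.

Emit:
servo_tool:
  rows:
    - [[0, 0, 0.01], [0, 0, 0], 1]
    - [[0, 0, 0.01], [0, 0, 0], 1]
    - [[0, 0, 0.005], [0, 0, 0], 1]
    - [[0, 0, 0.004], [0, 0, 0], 1]
    - [[0, 0, 0.003], [0, 0, 0], 1]
    - [[0, 0, 0.003], [0, 0, 0], 1]
    - [[0, 0, 0.003], [0, 0, 0], 1]
    - [[0, 0, 0.003], [0, 0, 0], 1]
    - [[0, 0, 0.003], [0, 0, 0], 1]
    - [[0, 0, 0.003], [0, 0, 0], 1]
    - [[0, 0, 0.003], [0, 0, 0], 1]
    - [[0, 0, 0.003], [0, 0, 0], 1]
    - [[0, 0, 0.003], [0, 0, 0], 1]
    - [[0, 0, 0.003], [0, 0, 0], 1]
    - [[0, 0, 0.003], [0, 0, 0], 1]

```text
clock: 11.02
tool_pos: [0.5314, 0.1972, 0.1373]
orientation: [-180.0, 0.0, -90.0]
force: [0.2, 0.3, 3.9]
opening: 0.0002
```

Emit:
servo_tool:
  rows:
    - [[0, 0, 0.002], [0, 0, 0], 1]
    - [[0, 0, 0.002], [0, 0, 0], 1]
    - [[0, 0, 0.001], [0, 0, 0], 1]

```text
clock: 11.27
tool_pos: [0.5314, 0.1972, 0.1323]
orientation: [180.0, -0.0, -90.0]
force: [-1.7, -1.2, 8.6]
opening: 0.0004
```

Emit:
servo_tool:
  rows:
    - [[0, 0, 0.001], [0, 0, 0], 1]
    - [[0, 0, 0.001], [0, 0, 0], 1]

```text
clock: 11.43
tool_pos: [0.5328, 0.1976, 0.1322]
orientation: [-179.8, 0.0, -89.9]
force: [-0.9, -1.8, 17.4]
opening: 0.0001
```

The force rose to 17 N and z stopped at 0.132, which is the home height. I'll retreat and check.

Emit:
servo_tool:
  rows:
    - [[0, 0, 0.001], [0, 0, 0], 1]
    - [[0, 0, 0], [0, 0, 0], 1]
    - [[0, 0, -0.01], [0, 0, 0], 1]
    - [[0, 0, -0.02], [0, 0, 0], 1]
    - [[0, 0, -0.02], [0, 0, 0], 1]
    - [[0, 0, -0.02], [0, 0, 0], 1]
    - [[0, 0, -0.02], [0, 0, 0], 1]
    - [[0.02, 0, -0.01], [0, 0, 0], 1]
    - [[0.03, 0, 0], [0, 0, 0], 1]
    - [[0.03, 0, 0], [0, 0, 0], 1]
    - [[0.03, 0, 0], [0, 0, 0], 1]
    - [[0.03, 0, 0], [0, 0, 0], 1]
    - [[0, 0, 0], [0, 0, 0], 1]
    - [[0, 0, 0], [0, 0, 0], 1]

```text
clock: 12.6
tool_pos: [0.5311, 0.056, 0.2294]
orientation: [180.0, 0.0, -90.1]
force: [0.8, -0.3, -0.5]
opening: 0.0005
```

```bash
python3 - <<'E'
from h import *
delta([.531,.197,.132],-90)
im=optics.snapshot('scene')[:,:,::-1].copy()
P=[[.531+s*.008,.197+t*.035,.132] for s,t in((1,1),(1,-1),(-1,-1),(-1,1))]
b=im.copy(); cv2.polylines(b,[np.int32(w2px('scene',P).round())],True,(0,0,255),1)
f=lambda x:cv2.resize(x[130:350,200:500],None,fx=2.6,fy=2.6,interpolation=cv2.INTER_CUBIC)
cv2.imwrite('pics/s7.png',f(im));cv2.imwrite('pics/s7b.png',f(b))
t=optics.snapshot('top')[:,:,::-1].copy(); cv2.imwrite('pics/t7.png',t)
E
```

```text
shift tool [-0.141   0.0003  0.0974] rotvec deg [ 0.03  0.02 -0.13] units [ 0.    0.   -0.02]
now 12.6 [0.53105385 0.0559695  0.22940263] [ 1.79971293e+02  1.81616511e-02 -9.01270186e+01] [ 0.75324922 -0.34642501 -0.46018624] 0.0004950216594794546
```

View pics/s7.png

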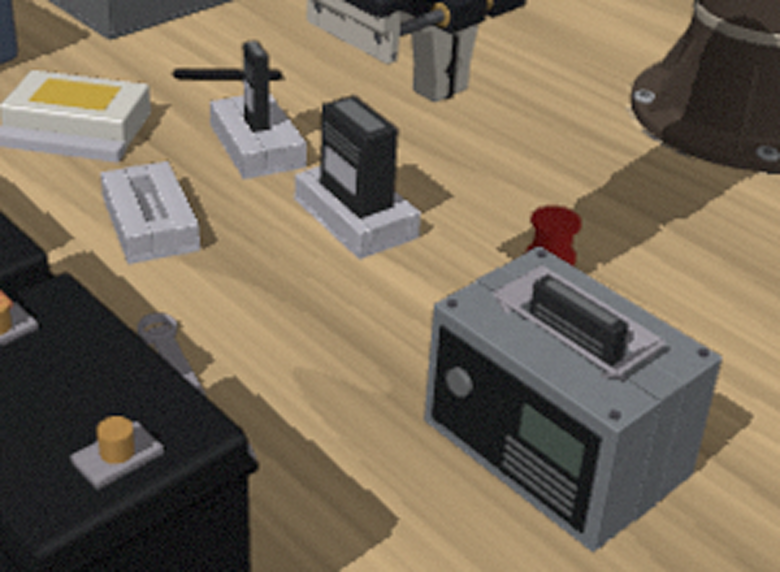

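View pics/s7b.png

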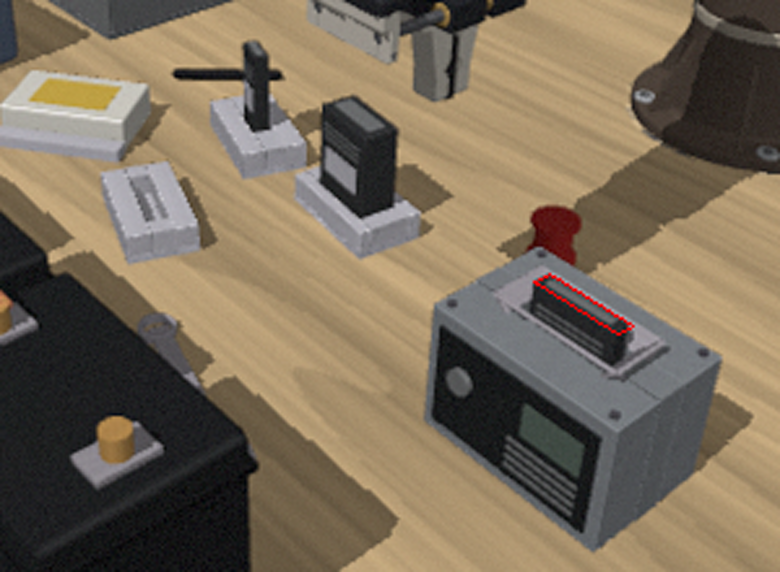

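View pics/t7.png

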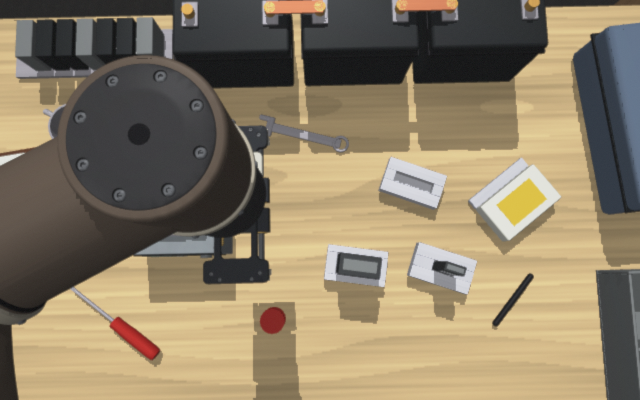

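The predicted outline of the cartridge top at z = 0.132 matches the picture, so it is home. The narrow and thick units stand where they were, and the arm is clear. I'll hand in.

```bash
python3 -c "
from plant import ctrl
print(ctrl.close_job())"
```

```text
the job is handed in; nothing more can be done
None
```

The cartridge is in the recorder and pushed home, and I handed the job in with the robot's clock at about 12.7 s of the 48 s allowed. The hand-in reported no verdict, as expected.

I gripped the cartridge in its cradle, carried it over the recorder and lowered it into the slot to about 57 mm below the rim. I then let go and pushed it the rest of the way with the closed fingers.

- **Home position:** the fingers stopped at a height of 0.132 m, 10 mm above the rim, while the force rose to 17 N against the 6 N that moves the plate. The predicted outline of the cartridge top at that height matched the last scene picture.
- **Bystanders:** the narrow and thick units still stood upright in their cradles in the last scene and top pictures. I compared them by eye and did not re-measure their positions.
- **Robot:** the arm was clear, with the tool at 0.229 m and no contact force.
- **Disagreements:** the wrist-camera overlay of the cartridge in its cradle was off by about 1–3 mm. The tool was also 2 mm off across the slot before lowering, which I corrected. No check failed.

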